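Find the rocking cover on the parts case and press it home

ROBOT

A 6-joint arm with a two-finger parallel gripper is mounted at the origin on the work surface. World frame = base frame: x ahead of the robot, y to its left, z up, the work surface at z = 0. Lengths are in mm, angles in rad, forces in N, time in s.
With the tool pointing down it reaches from about 250 to 725 mm from the base axis. Payload 9.7 kg.
Tool frame: the origin (TCP) lies at the very end of the fingers, on their centre line; the grasp point (between the pads) lies 19 mm behind it; z points along the fingers, y is the direction in which the jaws open and shut (so a half turn about z gives the same grasp; the last joint's range is limited). The gripper opens to 85 mm and grips with 20 to 120 N. Pads are 22 mm wide; open, the fingers measure 114 mm over their backs; the gripper's body (76 mm by 85 mm) begins 54 mm behind the grasp point. The pads swing forward as they close: fully open they stand 13 mm farther back than shut.
Start: joints at [-1.131, 0.087, 0.176, 1.66, 0, 1.571], TCP at [234.164, -497.659, 231.284] pointing down, gripper open.
Joint ranges: [-3.13, 3.13], [-0.85, 1.81], [-1.15, 1.24], [-2.2, 2.28], [-1.44, 1.52], [-3.14, 3.14]. Speed limits (rad/s): [2.22, 2.22, 2.57, 3.14, 3.14, 3.14].

INTERFACE

Orientations are given as a unit quaternion [w, x, y, z].
In Python, from workcell import sense, imaging, env gives the robot as it stands.
- The arm moves only by the tool carry_out, never from a script. Its argument "targets" is a list of rows, each a list of 3 entries, a list of its own where there are three numbers: the shift along the tool's x, y, z in cm, then the turn about the tool's z in degrees, then the finger opening in cm, from 0 to 8.54. In form: [[[dx, dy, dz], spin, jaw], ...]. A call has 1 to 8 rows; each row is the pose to reach, as a shift and turn from the pose commanded when the call began, along the tool's axes at that moment; what a row does not reach only later rows make up. A row lasts 1/12 s, in which the tool goes at most 41.7 mm and 7.16 degrees, less where a joint would pass 70% of its speed; a pose out of reach is approached as far as the arm can. A call with a gripper value outside its range is refused whole. The fingers move at their own pace and stop on an object; "force" is the grip in N (left out, the last holds). Time passes only in rows, so rows that repeat a pose let the fingers close. It gives the time, the measured TCP pose, the force and the opening at its end, in the units of the state.
- sense(): the state, without advancing time (a new reading comes with each control period).
- imaging.get_image(name): name is "scene" or "side" or "wrist"; returns the picture (384x512x3 uint8, blue, green, red); there is no depth.
- imaging.camera_params(name): a dict with "intrinsics" (3x3 intrinsics, pixels), "R" (3x3) and "t" (3): a world point X has camera coordinates R X + t. Camera axes: x right, y down, z forward; pixel columns grow to the right and rows downward; lengths in mm; the calibration is good to about 2 mm. A picture is of the moment at which its call begins: read the wrist's pose just before it. camera_params takes no time and is no camera call; for the wrist camera it gives the pose at the moment of the call.
- env.job_done(): hands the job in, once; it reports no verdict.
The state is a dict: "t": time; "joints": joint angles; "dq": joint speeds; "tau": joint torques, N m; "eef_pos": TCP position; "tcp_rot": TCP orientation; "force": force on the tool from outside, world axes, zero at the start; "torque": the same for the moment, N m; "opening": finger opening in mm.
Only numpy, scipy, OpenCV 4.12 (cv2) and the standard library are available. Lean on these libraries where they do the work, as an engineer would, in place of code of your own. Each camera call takes 0.05 s, during which the arm holds its last target.

TASK

One of the four metal covers on the small-parts case has not been pushed home: it rocks end to end on its centre stud, while the other three sit firmly on foam gaskets. Press gently with closed fingertips near an end of one cover after another until you find the one that rocks, then press that one down firmly in its middle until it is fully seated, and move clear. Never press the firm covers hard, do not pry or lift any cover, and leave the other things where they stand.

Things in the scene. Friction and masses are not known exactly. Their poses are not given: they have to be found in the camera images.
- case: grey small-parts case fixed on the bench, 200 mm (its x) by 370 mm (its y), deck 40 mm above the bench; origin at the centre of its underside; z up, x away from the robot when its yaw is 0. The four covers lie side by side along its y on the robot's side of the deck; the rest of the deck, behind them, carries two small loose things.
- place_1 (a point): centre of the top face of the cover at place 1 (leftmost, +y end) (the true height is up to 3 mm either way of this point; heights differ among the four and do not show which is loose). The cover is a plain metal plate 100 mm along the case's x, 60 mm along y, 6 mm thick, with a small round stud head in its middle, in a thin black frame about 3 mm or more lower than its top. Axes as case.
- place_2 (a point): centre of the top face of the cover at place 2 (between) (the true height is up to 3 mm either way of this point; heights differ among the four and do not show which is loose). The cover is a plain metal plate 100 mm along the case's x, 60 mm along y, 6 mm thick, with a small round stud head in its middle, in a thin black frame about 3 mm or more lower than its top. Axes as case.
- place_3 (a point): centre of the top face of the cover at place 3 (between) (the true height is up to 3 mm either way of this point; heights differ among the four and do not show which is loose). The cover is a plain metal plate 100 mm along the case's x, 60 mm along y, 6 mm thick, with a small round stud head in its middle, in a thin black frame about 3 mm or more lower than its top. Axes as case.
- place_4 (a point): centre of the top face of the cover at place 4 (rightmost, -y end) (the true height is up to 3 mm either way of this point; heights differ among the four and do not show which is loose). The cover is a plain metal plate 100 mm along the case's x, 60 mm along y, 6 mm thick, with a small round stud head in its middle, in a thin black frame about 3 mm or more lower than its top. Axes as case.
- loose_press (a joint): how far (m) the loose cover has been pressed down on its centre stud: 0 to 0.001 at the start, 0.004 fully seated (its ends then rest on their ledges and it no longer rocks). The stud is stiff: it moves only under about 15 N or more over the middle, and stays where it is left. Negative means pried up. Which place it belongs to is not told.
- loose_rock (a joint): tilt (rad) of the loose cover about a line along the case's y through its middle: 0 level, positive when its far (+x) end is down; it stops at about 0.065 to 0.087 either way before it is seated. A light spring (about 1 N at 34 mm from the middle for a full tilt) brings it level again. It moves only if that cover is pressed away from its middle; pressed at an end it dips about 3 mm there. Which place it belongs to is not told.
- firm_1 (a joint): joint value: how far (m) one of the three covers that are already seated is pressed into its foam gasket: 0 at rest, grows downwards, straight down wherever it is pressed, about 4 N per mm, springs back; more than 0.003 (about 12 N) spoils the gasket. Which place it belongs to is not told.
- firm_2 (a joint): joint value: how far (m) one of the three covers that are already seated is pressed into its foam gasket: 0 at rest, grows downwards, straight down wherever it is pressed, about 4 N per mm, springs back; more than 0.003 (about 12 N) spoils the gasket. Which place it belongs to is not told.
- firm_3 (a joint): joint value: how far (m) one of the three covers that are already seated is pressed into its foam gasket: 0 at rest, grows downwards, straight down wherever it is pressed, about 4 N per mm, springs back; more than 0.003 (about 12 N) spoils the gasket. Which place it belongs to is not told.
- fitting: loose brass pipe fitting standing on the case's deck behind the covers, 26 mm across, 32 mm tall; origin under its centre. To be left alone.
- clear_box: loose clear plastic box on the case's deck behind the covers, 34 x 46 x 24 mm; origin under its centre. To be left alone.
- carton: loose closed cardboard carton on the bench, left of the case, 110 x 90 x 70 mm; origin under its centre. To be left alone.
- housing: loose cast steel housing on the bench, right of the case, 76 mm across (90 mm over its lugs), 56 mm tall; origin under its centre. To be left alone.

How it is judged (in metres and radians):
On the way, in this order (a step that is already met when the one before it is completed fails the run):
1. the loose cover has been pressed at an end so that it rocks, before it is seated ((value of joint loose_rock above 0.04 rad or value of joint loose_rock below -0.04 rad) and value of joint loose_press below 0.0025 m), for 0.05 s.
2. the loose cover is pressed home (value of joint loose_press above 0.0032 m), for 0.1 s.
At the end, for the whole second after the job is handed in: the loose cover is pressed down at least 3.2 of its 4 mm and lies level within 0.02 rad; the firm covers have sprung back; fitting, box, carton and housing are within 15 mm of where they stood (value of joint loose_press above 0.0032 m and value of joint loose_rock between -0.02 and 0.02 rad and value of joint each of firm_1, firm_2, firm_3 below 0.001 m and distance of each of fitting, clear_box, carton, housing from where it was at the start of the episode below 0.015 m); the robot touches nothing.
It fails at once if a firm cover is pressed more than 3 mm into its gasket (about 12 N) (value of joint any of firm_1, firm_2, firm_3 above 0.003 m).
It fails at once if the loose cover is pried or lifted (value of joint loose_press below -0.0015 m).
It fails at once if the fitting, clear box, carton or housing is moved or lifted by more than 15 mm (distance of any of fitting, clear_box, carton, housing from where it was at the start of the episode above 0.015 m).
It also fails if it takes over 54 s, if anything falls off the work surface, if the arm or the gripper's body presses on something with over 40 N, if the wrist force passes 120 N, or if a joint passes its speed limit or range.

## Working session

There is one attempt and no reset: what is moved stays moved. The work goes in short steps, Python scripts to look and compute and a tool call to move; the robot and the scene stay as the last step left them, time stands still between calls to the robot, and variables do not carry over. Pictures are saved under pics/ and viewed, and the job is handed in when it is done.

Besides the shell and the picture viewer there is one more tool, called after "Call:" in YAML: its name, and indented under it one key for each argument. carry_out: Moves the arm, as the interface text tells. Its arguments: {"type":"object","properties":{"targets":{"type":"array"},"force":{"type":"number"}},"required":["targets"]}

```bash
mkdir -p pics; ls
python3 - <<'E'
from workcell import sense, imaging, env
import cv2,json
s=sense()
print({k:(v if not hasattr(v,'tolist') else v.tolist()) for k,v in s.items()})
for n in ("scene","side"):
    cv2.imwrite(f"pics/{n}0.png",imaging.get_image(n)); 
    p=imaging.camera_params(n); print(n,p)
E
```

```text
pics
{'t': 0.0, 'joints': [-1.1310031016144693, 0.08743929773502924, 0.1751128317488887, 1.65981547903985, -2.07144915023665e-05, 1.5707837683620152], 'dq': [-0.00042039439531469275, -0.00026365937792781384, -0.0008627221665172987, 0.0014447903002371802, -0.000654505483383344, -0.00072553768472335], 'tau': [-0.0022174981859279796, -52.03892469406128, 46.48008584976196, 0.01617946196347475, -6.777881253583473e-05, -1.003987335934653e-05], 'eef_pos': [234.05423394959044, -497.4428386785488, 230.58357237737394], 'tcp_rot': [-0.0006543495993914751, 0.9759184141556769, 0.2181348118310294, -0.00015686271665921148], 'force': [-0.26554933745410236, 0.9566075537779003, -0.10695327828293494], 'torque': [0.002285066266688296, 0.039578709715788245, 0.03249462358942193], 'opening': 85.26400735571166}
scene {'intrinsics': array([[346.62340926,   0.        , 254.12653125],
       [  0.        , 346.62340926, 194.17266329],
       [  0.        ,   0.        ,   1.        ]]), 'R': array([[ 0.79538916,  0.60606917,  0.00602089],
       [ 0.52047915, -0.67790539, -0.51917794],
       [-0.31057615,  0.41608225, -0.85464496]]), 't': array([-464.90542745, -239.90659743, 1250.0776525 ])}
side {'intrinsics': array([[467.41442619,   0.        , 256.33754252],
       [  0.        , 467.41442619, 191.89461347],
       [  0.        ,   0.        ,   1.        ]]), 'R': array([[-0.99128982, -0.13155652,  0.00611289],
       [-0.095505  ,  0.68612805, -0.72118451],
       [ 0.0906823 , -0.71548667, -0.69271606]]), 't': array([ 571.57491846,   91.78234751, 1284.52939104])}
```

View pics/scene0.png

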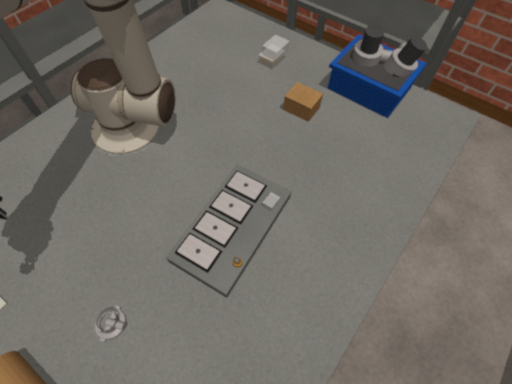

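View pics/side0.png

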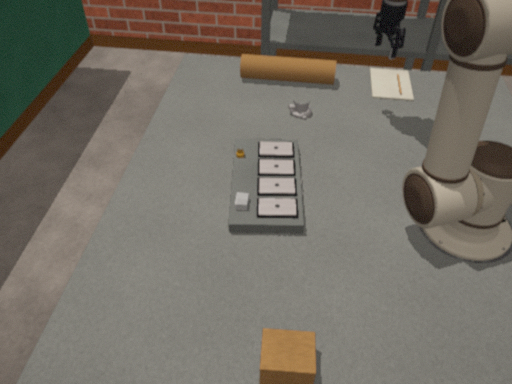

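The four white covers show in both views: scene at about (245,185), (231,206), (215,228) and (198,252), side at about (277,207), (277,186), (276,167) and (275,149). The fitting is at scene (237,262) and the clear box at (271,201). Next I'll measure the positions.

```bash
cat > h.py <<'E'
import numpy as np, cv2
from workcell import sense, imaging, env
def covers(img,box,up=4,thr=175):
    x0,y0,x1,y1=box
    im=cv2.resize(img[y0:y1,x0:x1],None,fx=up,fy=up,interpolation=cv2.INTER_CUBIC)
    m=(im.min(2)>thr).astype(np.uint8)*255
    c,_=cv2.findContours(m,cv2.RETR_EXTERNAL,cv2.CHAIN_APPROX_NONE)
    out=[]
    for k in c:
        a=cv2.contourArea(k)/up**2
        if a<100: continue
        # centre by quad diagonal intersection
        r=cv2.minAreaRect(k)
        M=cv2.moments(k); out.append((a,(M['m10']/M['m00']+.5)/up-.5+x0,(M['m01']/M['m00']+.5)/up-.5+y0,r))
    return out
def cam(n):
    p=imaging.camera_params(n); return p['intrinsics'],np.array(p['R']),np.array(p['t'])
def ray(n,u,v):
    K,R,t=cam(n); d=R.T@np.linalg.solve(K,[u,v,1.]); return -R.T@t,d/np.linalg.norm(d)
def onz(n,u,v,z):
    o,d=ray(n,u,v); return o+d*(z-o[2])/d[2]
def tri(uv1,uv2,n1='scene',n2='side'):
    P=[np.asarray(cam(n)[0])@np.c_[cam(n)[1],cam(n)[2]] for n in (n1,n2)]
    X=cv2.triangulatePoints(P[0],P[1],np.float64(uv1).reshape(2,1),np.float64(uv2).reshape(2,1)).ravel();return X[:3]/X[3]
E
python3 - <<'E'
from h import *
a=cv2.imread('pics/scene0.png');b=cv2.imread('pics/side0.png')
print(a[183,240],a[190,255],a[200,271],b[186,268],b[201,241])
A=sorted(covers(a,(160,160,300,300)),key=lambda c:c[2])
B=sorted(covers(b,(220,130,310,240)),key=lambda c:-c[2])
for c in A+B: print(c[:3])
for c in A: print(onz('scene',c[1],c[2],50).round(1))
for c in B: print(onz('side',c[1],c[2],50).round(1))
if len(A)==len(B):
  for p,q in zip(A,B): print(tri(p[1:3],q[1:3]).round(1))
E
```

```text
[160 166 175] [162 167 178] [155 159 163] [170 176 185] [166 170 175]
```

Run:
```python
from h import *
a=cv2.imread('pics/scene0.png');b=cv2.imread('pics/side0.png')
A=sorted(covers(a,(160,160,300,300),thr=125),key=lambda c:c[2])
B=sorted(covers(b,(250,130,310,240),thr=130),key=lambda c:-c[2])
for c in A+B: print(c[:3],np.round(c[3][1],0))
for n,C in (('scene',A),('side',B)):
  for c in C: print(n,onz(n,c[1],c[2],46).round(1))
if len(A)==len(B):
  for p,q in zip(A,B): print(tri(p[1:3],q[1:3]).round(1))
```

```text
(506.125, 245.55513192557834, 185.0841360006586) [130.  69.]
(151.1875, 270.9605208763952, 199.44651715584953) [45. 61.]
(565.125, 230.8668205780432, 205.5640575462656) [135.  74.]
(633.65625, 215.05314518913053, 227.79007619470337) [139.  80.]
(717.15625, 197.89224112888, 251.10427651168533) [143.  87.]
(604.125, 276.78038140561415, 205.88238412994) [ 68. 148.]
(505.625, 276.46184074989696, 184.9125) [ 61. 142.]
(439.15625, 275.90950034393603, 166.07077670248344) [135.  55.]
(409.375, 275.4874427480916, 147.55576972010178) [131.  53.]
scene [514.7  47.5  46. ]
scene [607.1  53.6  46. ]
scene [524.7 -36.3  46. ]
scene [ 535.1 -120.6   46. ]
scene [ 543.9 -203.4   46. ]
side [515.3  41.7  46. ]
side [524.6 -41.3  46. ]
side [ 534.5 -122.9   46. ]
side [ 544.8 -210.4   46. ]
```

Run:
```python
from h import *
A=[(245.56,185.08),(230.87,205.56),(215.05,227.79),(197.89,251.10)]
B=[(276.78,205.88),(276.46,184.91),(275.91,166.07),(275.49,147.56)]
for p,q in zip(A,B): print(tri(p,q).round(1))
for z in (46,50,54):
  d=[np.hypot(*(onz('scene',*A[i],z)-onz('side',*B[i],z))[:2]) for i in range(4)];print(z,np.round(d,1))
X=[(onz('scene',*p,50)+onz('side',*q,50))[:2]/2 for p,q in zip(A,B)];print(np.round(X,1))
d=X[0]-X[3];print('yaw',np.arctan2(-d[0],d[1]),np.linalg.norm(d)/3)
from scipy.spatial.transform import Rotation as Rn
s=sense();q=s['tcp_rot'];print(Rn.from_quat([q[1],q[2],q[3],q[0]]).as_matrix().round(3))
print(imaging.camera_params('wrist'))
```

```text
[515.5  45.5  49.7]
[524.9 -37.7  49.1]
[ 534.8 -121.1   47.3]
[ 544.7 -204.6   50.4]
46 [5.8 5.  2.4 7. ]
50 [1.3 2.2 4.4 1.5]
54 [ 6.8  7.8 10.4  5.7]
[[ 515.7   45.5]
 [ 525.3  -37.5]
 [ 535.4 -120. ]
 [ 544.9 -204.8]]
yaw 0.11603748788621196 84.02424478693413
[[ 0.905  0.426 -0.001]
 [ 0.426 -0.905  0.001]
 [-0.    -0.001 -1.   ]]
{'intrinsics': array([[302.86675061,   0.        , 256.91668697],
       [  0.        , 302.86675061, 190.79844027],
       [  0.        ,   0.        ,   1.        ]]), 'R': array([[ 0.42597765, -0.90473259, -0.00140875],
       [-0.86320189, -0.40688901,  0.29887094],
       [-0.27097148, -0.1260963 , -0.9542925 ]]), 't': array([-550.89459117,  -38.2763169 ,  380.55164332])}
```

Call:
carry_out:
  targets:
    - [[37.2,-14.4,6],18.5,0]
    - [[37.2,-14.4,6],18.5,0]
    - [[37.2,-14.4,6],18.5,0]
    - [[37.2,-14.4,6],18.5,0]
    - [[37.2,-14.4,6],18.5,0]
    - [[37.2,-14.4,6],18.5,0]
    - [[37.2,-14.4,6],18.5,0]
    - [[37.2,-14.4,6],18.5,0]
  force: 30

```text
t: 0.77
eef_pos: [458.3, -261.8, 182.2]
tcp_rot: [-0.0, 0.998, 0.058, -0.0]
force: [0.3, -0.4, -0.6]
opening: -0.1
```

Call:
carry_out:
  targets:
    - [[0,0,0],0,0]
    - [[0,0,0],0,0]
    - [[0,0,0],0,0]

```text
t: 1.02
eef_pos: [457.3, -263.5, 182.4]
tcp_rot: [-0.0, 0.998, 0.059, -0.0]
force: [-0.1, 0.1, 0.0]
opening: 0.3
```

```bash
cat >> h.py <<'E'
from scipy.spatial.transform import Rotation as Rn
YAW=0.116; ex=np.array([np.cos(YAW),np.sin(YAW)]); 
C=np.array([[515.7,45.5],[525.3,-37.9],[535.2,-120.9],[544.8,-204.7]])
def to(x,y,z):
    s=sense();q=s['tcp_rot'];M=Rn.from_quat([q[1],q[2],q[3],q[0]]).as_matrix()
    d=M.T@(np.array([x,y,z])-s['eef_pos'])
    print('pos',np.round(s['eef_pos'],1),'F',np.round(s['force'],2),'toolyaw',round(float(np.arctan2(M[1,0],M[0,0])),4),'t',round(s['t'],2),'shift cm',(d/10).round(2),'spin',round(float(np.degrees(np.arctan2(M[1,0],M[0,0])-YAW)),2))
def near(i,off,z):
    p=C[i-1]+off*ex; to(p[0],p[1],z)
E
python3 -c "
from h import *
near(4,-36,75)"
```

```text
pos [ 457.3 -263.5  182.4] F [-0.06  0.05  0.05] toolyaw 0.1179 t 1.02 shift cm [ 5.78 -4.81 10.73] spin 0.11
```

Call:
carry_out:
  targets:
    - [[5.8,-4.8,6],0,0]
    - [[5.8,-4.8,6],0,0]
    - [[5.8,-4.8,6],0,0]
    - [[5.8,-4.8,6],0,0]
    - [[5.8,-4.8,6],0,0]

```text
t: 1.43
eef_pos: [508.7, -210.0, 122.7]
tcp_rot: [-0.0, 0.998, 0.058, -0.0]
force: [-0.3, 0.2, 0.6]
opening: 0.1
```

```bash
python3 -c "
from h import *
near(4,-36,65)
K,R,t=cam('wrist')
im=imaging.get_image('wrist')
cv2.imwrite('pics/w1raw.png',im)
for c in C:
  for z in (49,):
    X=R@np.r_[c,z]+t; u=K@X/X[2]; print(u[:2].round(1))
    cv2.circle(im,tuple(int(a) for a in u[:2]),3,(0,0,255),1)
cv2.imwrite('pics/w1.png',im)"
```

```text
pos [ 508.7 -210.   122.7] F [-0.3   0.2   0.65] toolyaw 0.1164 t 1.43 shift cm [ 0.05 -0.11  5.77] spin 0.03
[-93.8 155.3]
[ 22.1 155.5]
[137.5 155.3]
[254.  155.6]
```

View pics/w1.png

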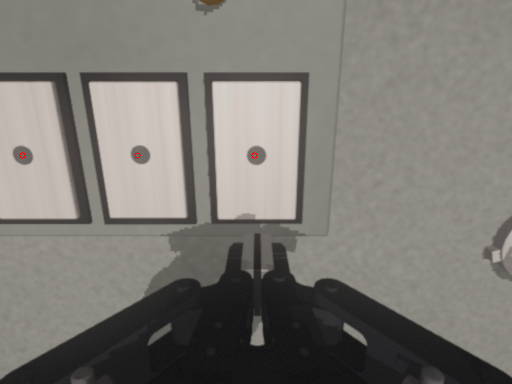

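The wrist view shows the stud heads at about (23,155), (140,155) and (256,155), within 2 mm of the red predictions. I'm now lowering over the near end of cover 4.

Call:
carry_out:
  targets:
    - [[0,-0.1,3.5],0,0]
    - [[0,-0.1,5.5],0,0]
    - [[0,-0.1,6.4],0,0]
    - [[0,-0.1,6.7],0,0]
    - [[0,-0.1,6.7],0,0]
    - [[0,-0.1,6.7],0,0]

```text
t: 1.98
eef_pos: [509.8, -209.0, 57.4]
tcp_rot: [0.0, 0.998, 0.058, 0.001]
force: [1.3, -0.8, -0.2]
opening: 0.2
```

Call:
carry_out:
  targets:
    - [[0,0,0.05],0,0]
    - [[0,0,0.1],0,0]
    - [[0,0,0.1],0,0]

```text
t: 2.23
eef_pos: [509.7, -208.3, 55.4]
tcp_rot: [0.0, 0.998, 0.058, 0.001]
force: [0.8, -0.9, 0.0]
opening: -0.3
```

Call:
carry_out:
  targets:
    - [[0,0,0.1],0,0]
    - [[0,0,0.2],0,0]
    - [[0,0,0.2],0,0]
    - [[0,0,0.2],0,0]

```text
t: 2.57
eef_pos: [509.3, -208.1, 52.5]
tcp_rot: [-0.0, 0.998, 0.058, -0.0]
force: [-0.1, 0.2, 0.4]
opening: -0.1
```

Call:
carry_out:
  targets:
    - [[0,0,0.05],0,0]
    - [[0,0,0.1],0,0]
    - [[0,0,0.1],0,0]

```text
t: 2.82
eef_pos: [509.3, -208.2, 51.5]
tcp_rot: [-0.0, 0.998, 0.058, -0.0]
force: [0.7, 0.7, 0.1]
opening: 0.3
```

Call:
carry_out:
  targets:
    - [[0,0,0.05],0,0]
    - [[0,0,0.1],0,0]
    - [[0,0,0.1],0,0]

```text
t: 3.07
eef_pos: [509.3, -208.1, 50.5]
tcp_rot: [-0.0, 0.998, 0.058, -0.0]
force: [-0.4, 0.1, 0.8]
opening: -0.2
```

Call:
carry_out:
  targets:
    - [[0,0,0.05],0,0]
    - [[0,0,0.1],0,0]
    - [[0,0,0.1],0,0]

```text
t: 3.32
eef_pos: [509.3, -208.2, 49.5]
tcp_rot: [-0.0, 0.998, 0.058, -0.0]
force: [0.3, -1.3, 0.7]
opening: -0.0
```

Call:
carry_out:
  targets:
    - [[0,0,0.05],0,0]
    - [[0,0,0.1],0,0]
    - [[0,0,0.1],0,0]

```text
t: 3.57
eef_pos: [509.3, -208.2, 48.6]
tcp_rot: [0.0, 0.998, 0.058, -0.0]
force: [-1.0, 0.0, 1.7]
opening: -0.1
```

Call:
carry_out:
  targets:
    - [[0,0,0.05],0,0]
    - [[0,0,0.1],0,0]
    - [[0,0,0.1],0,0]

```text
t: 3.82
eef_pos: [509.3, -208.2, 47.9]
tcp_rot: [0.0, 0.998, 0.058, 0.0]
force: [-1.4, 0.0, 3.7]
opening: -0.1
```

Call:
carry_out:
  targets:
    - [[0,0,0.06],0,0]
    - [[0,0,0.06],0,0]
    - [[0,0,0.06],0,0]
    - [[0,0,0.06],0,0]

```text
t: 4.15
eef_pos: [509.3, -208.3, 47.7]
tcp_rot: [0.0, 0.998, 0.058, 0.0]
force: [-4.2, 1.1, 7.6]
opening: 0.1
```

```bash
python3 -c "
from h import *
near(4,-36,65)
cv2.imwrite('pics/w2.png',imaging.get_image('wrist'))
near(4,-36,65)"
```

```text
pos [ 509.3 -208.3   47.7] F [-4.25  1.1   7.65] toolyaw 0.1168 t 4.15 shift cm [-0.03  0.06 -1.73] spin 0.05
pos [ 509.3 -208.2   47.7] F [-2.79  0.7   8.6 ] toolyaw 0.1169 t 4.2 shift cm [-0.04  0.06 -1.73] spin 0.05
```

View pics/w2.png

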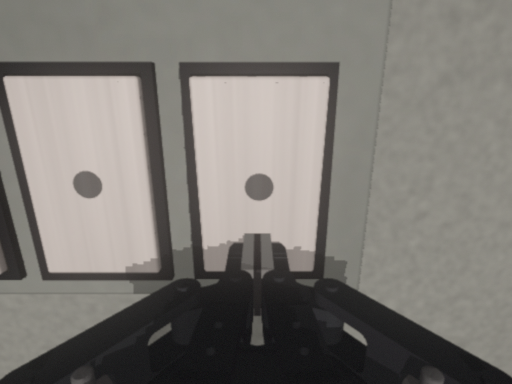

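Force stayed near 1 N for about 2 mm of travel and then rose steeply, from 3.7 N to 8.6 N in 0.2 mm, with a pull towards -x. That fits a cover rocked to its stop, not foam at 4 N/mm. To confirm, I'll press gently at the middle of this cover: foam would give way, the stud would not.

Call:
carry_out:
  targets:
    - [[0,0,-0.5],0,0]
    - [[0,0,-1.2],0,0]
    - [[0,0,-1.5],0,0]
    - [[1.8,0.05,-1.5],0,0]
    - [[3.6,0.05,-1.5],0,0]
    - [[3.6,0.05,-1.5],0,0]
    - [[3.6,0.05,-1.5],0,0]

```text
t: 4.78
eef_pos: [545.5, -204.3, 61.9]
tcp_rot: [-0.0, 0.998, 0.059, -0.0]
force: [-0.4, -0.5, -1.0]
opening: 0.2
```

```bash
python3 -c "
from h import *
near(4,0,52)
cv2.imwrite('pics/w3.png',imaging.get_image('wrist'))
near(4,0,52)
im=imaging.get_image('side');cv2.imwrite('pics/s3.png',cv2.resize(im[120:240,200:360],None,fx=5,fy=5))
"
```

```text
pos [ 545.5 -204.3   61.9] F [-0.36 -0.46 -0.97] toolyaw 0.1176 t 4.78 shift cm [-0.07  0.03  0.99] spin 0.09
pos [ 545.  -204.4   61.9] F [-0.63 -0.3  -0.12] toolyaw 0.1173 t 4.83 shift cm [-0.02  0.03  0.99] spin 0.07
```

View pics/w3.png

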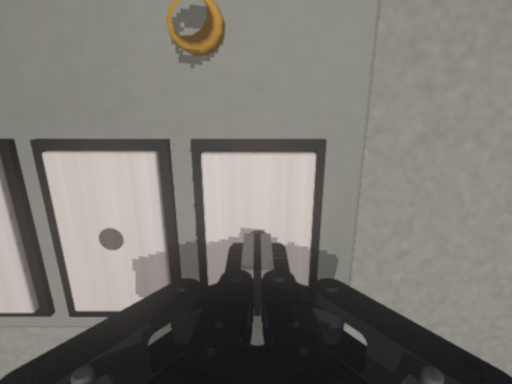

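The fingertips are over the middle of cover 4 and its stud is hidden beneath them. The fitting at (195,25) is well clear.

Call:
carry_out:
  targets:
    - [[0,0.1,0.4],0,0]
    - [[0,0.1,0.8],0,0]
    - [[0,0.1,0.8],0,0]
    - [[0,0.1,0.8],0,0]

```text
t: 5.22
eef_pos: [544.7, -205.5, 53.6]
tcp_rot: [-0.0, 0.998, 0.058, -0.0]
force: [-0.4, 0.9, 0.6]
opening: 0.0
```

Call:
carry_out:
  targets:
    - [[0,0,0.05],0,0]
    - [[0,0,0.1],0,0]
    - [[0,0,0.1],0,0]

```text
t: 5.47
eef_pos: [545.2, -205.5, 53.1]
tcp_rot: [0.0, 0.998, 0.058, 0.0]
force: [0.5, -0.2, -0.7]
opening: -0.2
```

Call:
carry_out:
  targets:
    - [[0,0,0.05],0,0]
    - [[0,0,0.1],0,0]
    - [[0,0,0.1],0,0]

```text
t: 5.72
eef_pos: [545.2, -205.5, 51.9]
tcp_rot: [-0.0, 0.998, 0.058, -0.0]
force: [0.2, 0.7, 0.8]
opening: -0.0
```

Call:
carry_out:
  targets:
    - [[0,0,0.05],0,0]
    - [[0,0,0.1],0,0]
    - [[0,0,0.1],0,0]

```text
t: 5.97
eef_pos: [545.2, -205.5, 50.9]
tcp_rot: [-0.0, 0.998, 0.058, -0.0]
force: [0.1, 0.5, 0.9]
opening: -0.2
```

Call:
carry_out:
  targets:
    - [[0,0,0.05],0,0]
    - [[0,0,0.1],0,0]
    - [[0,0,0.1],0,0]

```text
t: 6.22
eef_pos: [545.3, -205.5, 50.3]
tcp_rot: [0.0, 0.998, 0.058, 0.0]
force: [-0.2, 1.1, 3.4]
opening: 0.4
```

Call:
carry_out:
  targets:
    - [[0,0,0.03],0,0]
    - [[0,0,0.05],0,0]
    - [[0,0,0.05],0,0]
    - [[0,0,0.05],0,0]

```text
t: 6.55
eef_pos: [545.3, -205.5, 50.3]
tcp_rot: [0.0, 0.998, 0.058, 0.0]
force: [-2.8, -0.2, 6.8]
opening: -0.2
```

The middle is rigid: 6.8 N with no travel at z = 50.3, while the near end went down to 47.7. Cover 4 is the loose one, so I'm pressing it firmly now.

Call:
carry_out:
  targets:
    - [[0,0,0.1],0,0]
    - [[0,0,0.2],0,0]
    - [[0,0,0.3],0,0]
    - [[0,0,0.4],0,0]
    - [[0,0,0.4],0,0]
    - [[0,0,0.4],0,0]

```text
t: 7.05
eef_pos: [545.4, -205.5, 47.0]
tcp_rot: [0.0, 0.998, 0.058, 0.001]
force: [-3.5, 0.9, 11.7]
opening: -0.2
```

Call:
carry_out:
  targets:
    - [[0,0,0.1],0,0]
    - [[0,0,0.2],0,0]
    - [[0,0,0.3],0,0]
    - [[0,0,0.3],0,0]
    - [[0,0,0.3],0,0]

```text
t: 7.47
eef_pos: [545.4, -205.6, 45.8]
tcp_rot: [0.0, 0.998, 0.058, 0.001]
force: [-10.0, 4.0, 25.1]
opening: -0.3
```

Call:
carry_out:
  targets:
    - [[0,0,0.1],0,0]
    - [[0,0,0.2],0,0]
    - [[0,0,0.2],0,0]
    - [[0,0,0.2],0,0]

```text
t: 7.8
eef_pos: [545.6, -205.6, 45.6]
tcp_rot: [0.001, 0.998, 0.058, 0.002]
force: [-14.8, 5.4, 37.4]
opening: 0.1
```

It's at the stop: 37 N and only 0.2 mm more travel, 4.7 mm in all. Next I'll lift off and press the near end gently to check that it no longer rocks.

Call:
carry_out:
  targets:
    - [[0,0,-0.8],0,0]
    - [[0,0,-1.8],0,0]
    - [[-1.8,0,-1.8],0,0]
    - [[-3.5,0,-1.8],0,0]
    - [[-3.5,0,-1.2],0,0]
    - [[-3.5,0,-1.2],0,0]
    - [[-3.5,0,-1.2],0,0]

```text
t: 8.38
eef_pos: [510.6, -209.5, 52.2]
tcp_rot: [-0.0, 0.998, 0.058, -0.0]
force: [0.1, -0.1, 0.6]
opening: -0.2
```

Call:
carry_out:
  targets:
    - [[0,0,0.2],0,0]
    - [[0,0,0.4],0,0]
    - [[0,0,0.5],0,0]
    - [[0,0,0.5],0,0]
    - [[0,0,0.5],0,0]

```text
t: 8.8
eef_pos: [510.6, -209.4, 47.4]
tcp_rot: [-0.0, 0.998, 0.059, -0.0]
force: [0.5, 0.6, -0.4]
opening: -0.3
```

Call:
carry_out:
  targets:
    - [[0,0,0.05],0,0]
    - [[0,0,0.1],0,0]
    - [[0,0,0.1],0,0]
    - [[0,0,0.1],0,0]

```text
t: 9.13
eef_pos: [510.5, -209.6, 46.5]
tcp_rot: [-0.0, 0.998, 0.058, -0.0]
force: [-0.0, -0.5, 0.0]
opening: 0.0
```

Call:
carry_out:
  targets:
    - [[0,0,0.05],0,0]
    - [[0,0,0.1],0,0]
    - [[0,0,0.1],0,0]
    - [[0,0,0.1],0,0]

```text
t: 9.47
eef_pos: [510.6, -209.6, 45.9]
tcp_rot: [0.0, 0.998, 0.058, 0.0]
force: [-2.0, 0.7, 3.8]
opening: -0.2
```

The near end is now firm: contact at z ≈ 46 and 3.8 N at once, level with the middle at 45.7. I'm moving clear.

Call:
carry_out:
  targets:
    - [[0,0,-1],0,0]
    - [[0,0,-4],0,0]
    - [[0,0,-8],0,0]
    - [[0,0,-11],0,0]
    - [[-5,5,-12],0,0]
    - [[-8,5,-12],0,0]
    - [[-8,5,-12],0,0]
    - [[-8,5,-12],0,0]

```text
t: 10.13
eef_pos: [434.9, -270.0, 166.9]
tcp_rot: [0.001, 0.998, 0.057, 0.0]
force: [-0.0, 0.5, 0.2]
opening: -0.2
```

```bash
python3 -c "
from h import *
cv2.imwrite('pics/w9.png',imaging.get_image('wrist'))
near(4,0,100)
cv2.imwrite('pics/scene9.png',imaging.get_image('scene'))
"
```

```text
pos [ 436.1 -269.3  166.4] F [-0.27  1.35 -0.11] toolyaw 0.1144 t 10.18 shift cm [11.53 -5.18  6.65] spin -0.09
```

View pics/w9.png

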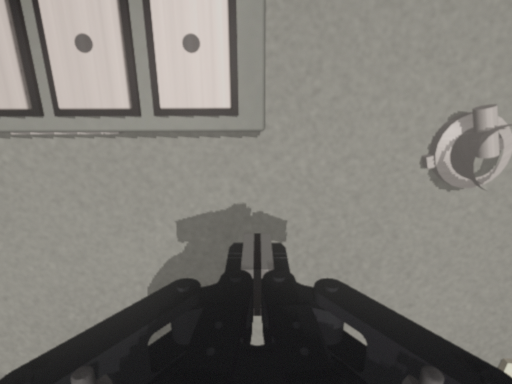

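View pics/scene9.png

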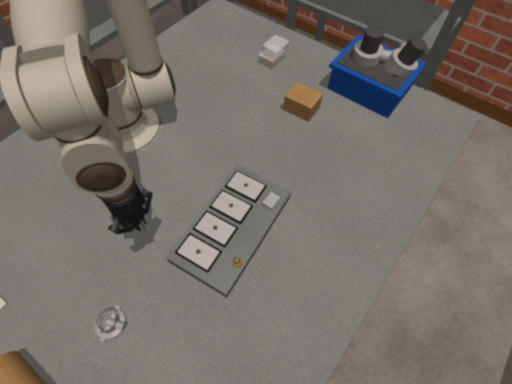

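The arm is clear. The fitting (237,262), clear box (271,201), housing (110,323) and carton (303,100) are at the same pixels as at the start.

```bash
python3 -c "
from workcell import env
print(env.job_done())"
```

```text
the job is handed in; nothing more can be done
None
```

The loose cover was at place 4 (rightmost), the first one I pressed. It is now seated, and the job was handed in at about 10 s.

- **Finding it:** Near 1 N at its near end, it dipped about 2–3 mm and then came to a hard stop. A gentle press in its middle held rigid at 6.8 N. Covers 1–3 were not touched.
- **Seating it:** I pressed the middle down to a hard stop at 37 N, about 4.7 mm of measured travel. That is slightly more than the stated 4 mm, within position noise and arm flex.
- **Last checks:** A second gentle press at the near end met firm contact at about z = 46 mm, level with the seated middle, so it no longer rocks there. I did not press the far end again.
- **Surroundings:** By eye in the final scene picture, the fitting, clear box, carton and housing had not moved. The arm stood clear, with only sensor noise in the force reading. No check failed, and the hand-in reports no verdict.

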